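# Set up the card creaser for heavier board

## Robot

A 6-joint arm with a two-finger parallel gripper is mounted at the origin on the work surface. World frame = base frame: x ahead of the robot, y to its left, z up, the work surface at z = 0. Lengths are in mm, angles in rad, forces in N, time in s.
With the tool pointing down it reaches from about 350 to 875 mm from the base axis. Payload 4.2 kg.
Tool frame: the origin (TCP) lies midway between the tips of the shut fingers; the grasp point (between the pads) lies 19 mm behind it; z points along the fingers, y is the line along which they close (so a half turn about z gives the same grasp; the last joint's range is limited). The gripper opens to 85 mm and grips with 20 to 120 N. Pads are 22 mm wide; open, the fingers measure 114 mm over their backs; the gripper's body (76 mm by 85 mm) begins 54 mm behind the grasp point. The pads swing forward as they close: fully open they stand 13 mm farther back than shut.
Start: joints at [1.541, 0.385, 0.008, 0, -1.194, -0.259], TCP at [177.969, 599.104, 231.312] pointing down, gripper open.
Joint ranges: [-3.14, 3.14], [-1.21, 2.06], [-1.07, 1.41], [-3.16, 2.05], [-2.99, -0.16], [-3.1, 3.1]. Speed limits (rad/s): [2.79, 2.79, 3.14, 3.14, 3.14, 3.14].

## Interface

Orientations are given as a unit quaternion [x, y, z, w].
In Python, from bench import arm, eyes, nets gives the robot as it stands.
- The arm moves only by the tool apply_moves, never from a script. Its arguments are lists of equal length, an entry for each row: "delta_rot": the turn, a rotation vector about the tool's x, y, z as a fraction of full scale, a list of three; "xyz": the shift along the tool's x, y, z as a fraction of full scale, a list of three; "hand": the gripper command: -1 is fully open, 1 is shut, values between are in proportion. In form: {"delta_rot": [[ax, ay, az], ...], "xyz": [[dx, dy, dz], ...], "hand": [hand, ...]}. A call has 1 to 20 rows; each row shifts and turns the commanded pose from where the row before left it, along the tool's axes as they then stand; what a row does not reach is not made up. Full scale, the value 1, is 0.025 m for a shift and 6 degrees for a turn. A row lasts 1/12 s, in which the tool goes at most 41.7 mm and 7.16 degrees, less where a joint would pass 70% of its speed; a pose out of reach is approached as far as the arm can. A call with a number of a shift or a turn outside -1 to 1 is refused whole. A call with a gripper value outside its range is refused whole. The fingers move at their own pace and stop on an object; the grip force is fixed at half the most. Time passes only in rows, so rows that do not move let the fingers close. It gives the time, the measured TCP pose, the force, the opening and the grip force at its end, in the units of the state.
- arm.read_state(): the state, without advancing time (a new reading comes with each control period).
- eyes.get_image(name): name is "side" or "top" or "wrist"; returns a dict with "frame" (420x560x3 uint8, red, green, blue), "range_z" (420x560 float32, mm along the optical axis (not along the pixel's ray), 0 where there is no reading), "camera_matrix" (3x3 intrinsics, pixels), "R" (3x3) and "t" (3): a world point X has camera coordinates R X + t; the wrist camera has in their place "hand_eye" (4x4, takes a point from camera to tool coordinates, whose origin is the TCP and whose axes are the flange's). Camera axes: x right, y down, z forward; pixel columns grow to the right and rows downward; lengths in mm; the calibration is good to about 2 mm. A picture is of the moment at which its call begins: read the wrist's pose just before it.
- arm.job_done(): hands the job in; it is judged then, once.
Trained networks look in a picture, given as the dict that the camera call returned (one of the last four; its "shot" number tells which), for a name from the list of things; names that differ only in an ending like _2 or _b are one class to them, and where a whole thing is asked for, a point or a joint stands for the part that bears it (a point fixed in the world has none). Each returns a list of dicts, best first, with "score" (0 to 1); they miss things now and then, are a little off and sometimes report something else, mostly with a low value. They report only what shows in the picture. A call takes as long as a camera call. They do not tell look-alikes from the thing itself.
- nets.look_for(name, picture): "bbox" ([left, top, right, bottom] in pixels, round what is visible of it).
- nets.masks_of(name, picture): "region" (420x560 bool, what is visible of it) and "bbox" ([left, top, right, bottom] in pixels, round what is visible of it).
The state is a dict: "clock": time; "joints": joint angles; "joint_vel": joint speeds; "joint_efforts": joint torques, N m; "position": TCP position; "ee_rot": TCP orientation; "contact_force": force on the tool from outside, world axes, zero at the start; "wrist_torque": the same for the moment, N m; "gripper_width": finger opening in mm; "grasp_force": force on a finger pad.
Only numpy, scipy, OpenCV 4.12 (cv2) and the standard library are available. Lean on these libraries where they do the work, as an engineer would, in place of code of your own. Each camera call takes 0.05 s, during which the arm holds its last target. There are 200 camera calls.

## Task

Set the card creaser up for a heavier board: turn its depth dial exactly four clicks clockwise, and fit the back stop. Take the stop off its wooden stand by its metal block, lower its T-shaped bolt head into the slot of the bed clear of the sample board, slide it along until it is snug against the board's edge and let go of it there; then take its T-handle and turn it clockwise the full quarter turn so that the stop is locked. Leave the tin, the basket and the scissors where they are.

Things in the scene. Friction and masses are not known exactly. Their poses are not given: they have to be found in the camera images.
- dial (a joint): Angle of the creaser's depth dial, rad, growing clockwise seen from above. Eight notches, one click = 0.524 rad (30 degrees) apart, at 0 to 3.665, end stops just beyond the first and last. Starts in one of the first three. A spring plunger pulls it into the nearest notch when let go; passing a click takes up to 0.18 N m.
- dial_grip (a point): On the dial's vertical axis at grip height. Black pointer knob on top of the creaser's grey left-hand housing (left from the robot): skirt 80 mm across, 8 mm thick; on it a bar 73 mm long, 16 mm thick (12 at the pointed end), 36 mm high. The point is 13 mm below the bar's top, 23 above the skirt, 33 above the housing. Turns with the dial: x along the bar to its pointed end, z up.
- dial_tip (a point): Pointed end of the dial's bar, 35 mm out from the dial's axis at the same height as dial_grip; a white line on top marks it. Eight black bars around the dial mark the notches. The taller rear part of the housing (top 130 mm above the table) begins 100 mm beyond the dial axis, towards the beam; the pillar at the other end of the beam is 105 mm high.
- slot_mid (a point): Middle line of the creaser's T-slot, at the bed's top (34 mm above the table). Bed: aluminium, 350 x 300 mm. x runs along the slot from the bed's near edge (120 mm behind this point) to the creasing beam (near face 155 mm ahead, top 66 mm above the bed); z up. Slot 18 mm wide between lips 8 mm thick, over a cavity 42 mm wide, its floor 22 mm below the bed's top; it runs the whole bed.
- sample_edge (a point): Middle of the near edge of the grey sample board, half-way up its 4 mm thickness. The board (110 mm wide, 180 mm long) lies on the bed over the slot, held fast under the lowered creasing beam, its edge square to the slot, 20 to 90 mm ahead of slot_mid. x points along the slot from the edge into the board; z up.
- stop_centre (a point): Centre of the back stop's aluminium block, 72 mm along x, 56 along y, 44 high: grip it across the 56 mm. Under it two guide keys, 14.5 mm wide, 5 deep, 68 over both ends along x, and mid-way the bolt's T-head, bottom 17.5 mm below the underside. Symmetrical; about 0.5 kg. The underside rests on the stand (30 mm above the table) at the start, later on the bed. x along the keys, z up.
- handle (a point): Centre of the back stop's black T-handle, on the bolt's axis, 44 mm above stop_centre. The bar is 64 mm long (its x axis), 13 mm thick (y) and 22 mm high. The bolt's T-head, 34 by 14 mm, always lies parallel to the bar.
- tbolt (a joint): Angle of T-handle and T-head against the block, rad, growing clockwise seen from above. 0 (start): parallel to the keys, the head passes the slot. 1.571 (end stop): head across under the lips, locked. It stays where it is left; in the slot the last half of the turn stiffens to about 0.3 N m as the head's wedge faces draw the stop down.
- stand: Wooden stand of the back stop, fixed, 100 mm by 94 mm and 30 mm high, a 26 mm wide groove along its x axis for the bolt's head. Origin under its centre.
- tin: Steel tin, 68 mm across, 62 mm high. Origin: centre of its underside. Leave alone.
- basket: Brown basket of tools, 130 by 200 mm, 65 mm high (contents to 80 mm). Origin: centre of its underside. Leave alone.
- scissors: Scissors lying flat, 170 mm long, 10 mm high. Origin near the pivot. Leave alone.
Not all that is in view belongs to the job. Leave any green look-alike of the part that bears stop_centre alone.

How it is judged (in metres and radians):
On the way, in this order (a step that is already met when the one before it is completed fails the run):
1. the back stop stands down in the slot, unlocked, at least 10 mm clear of the sample board (z of stop_centre in the frame of slot_mid below 0.025 m and y of stop_centre in the frame of slot_mid between -0.005 and 0.005 m and value of joint tbolt below 0.3 rad and x of stop_centre in the frame of sample_edge below -0.046 m and x of stop_centre in the frame of slot_mid above -0.12 m), for 0.05 s.
2. it stands in the slot within 3 mm of the board's edge, let go, still unlocked (z of stop_centre in the frame of slot_mid below 0.025 m and x of stop_centre in the frame of sample_edge between -0.039 and -0.033 m and value of joint tbolt below 0.3 rad and contact force between the fingers and stop below 0.3 N), for 0.2 s.
At the end, for the whole second after the job is handed in: Dial at rest four clicks clockwise of its start (within 0.4 click). Back stop down in the slot (3 mm in height, 5 mm across), block within 3 mm of the board's edge, T-handle turned at least 1.35 of 1.57 rad, at rest, released. Tin, basket, scissors within 30 mm of their start (distance of dial_tip from where it was at the start of the episode between 0.057 and 0.064 m and velocity of joint dial between -0.1 and 0.1 rad/s and z of stop_centre in the frame of slot_mid between 0.019 and 0.025 m and y of stop_centre in the frame of slot_mid between -0.005 and 0.005 m and x of stop_centre in the frame of sample_edge between -0.039 and -0.033 m and value of joint tbolt above 1.35 rad and linear speed of stop below 0.01 m/s); the robot touches nothing.
It fails at once if the tin is moved more than 30 mm (distance of tin from where it was at the start of the episode above 0.03 m).
It fails at once if the basket is moved more than 30 mm (distance of basket from where it was at the start of the episode above 0.03 m).
It fails at once if the scissors are moved more than 30 mm (distance of scissors from where it was at the start of the episode above 0.03 m).
It also fails if it takes over 69 s, if anything falls off the work surface, if the arm or the gripper's body presses on something with over 40 N, if the wrist force passes 120 N, or if a joint passes its speed limit or range.

## Working session

There is one attempt and no reset: what is moved stays moved. The work goes in short steps, Python scripts to look and compute and a tool call to move; the robot and the scene stay as the last step left them, time stands still between calls to the robot, and variables do not carry over. Pictures are saved under pics/ and viewed, at most 10 in all, crops included, and the job is handed in when it is done.

Besides the shell and the picture viewer there is one more tool, called after "Call:" as name(argument=value, ...), one argument or row to a line, values as JSON. apply_moves: Moves the arm, as the interface text tells. Its arguments: {"type":"object","properties":{"delta_rot":{"type":"array"},"xyz":{"type":"array"},"hand":{"type":"array"}},"required":["delta_rot","xyz","hand"]}

```bash
ls; mkdir -p pics
cat > h.py <<'E'
import numpy as np, cv2
from scipy.spatial.transform import Rotation as Rn
from bench import arm, eyes, nets
def cloud(p, s=None):
    """world points HxWx3"""
    K=p["camera_matrix"]; z=p["range_z"].astype(float)
    v,u=np.indices(z.shape)
    c=np.stack([(u-K[0,2])*z/K[0,0],(v-K[1,2])*z/K[1,1],z],-1)
    if "hand_eye" in p:
        H=np.array(p["hand_eye"]); t=c@H[:3,:3].T+H[:3,3]
        w=t@Rn.from_quat(s["ee_rot"]).as_matrix().T+np.array(s["position"])
    else:
        w=(c-np.array(p["t"]))@np.array(p["R"])
    w[z==0]=np.nan
    return w
def shot(name):
    s=arm.read_state(); p=eyes.get_image(name); return p,cloud(p,s),s
def save(p,f): cv2.imwrite(f,p["frame"][:,:,::-1])
E
python3 - <<'E'
from h import *
s=arm.read_state(); print(s["position"],s["ee_rot"],s["clock"])
for n in ("top","side"):
    p,w,_=shot(n); save(p,f"pics/{n}0.png")
    for o in ("dial_grip","stop_centre","handle","stand","tin","basket","scissors","sample_edge","slot_mid"):
        try:
            for m in nets.masks_of(o,p)[:2]:
                r=m["region"]; q=w[r]; q=q[~np.isnan(q[:,0])]
                print(n,o,round(m["score"],2),np.round(m["bbox"]),np.round(np.median(q,0)),np.round(np.percentile(q,3,0)),np.round(np.percentile(q,97,0)))
        except Exception as e: print(n,o,e)
E
```

```text
pics
[177.84814486 598.5335661  230.21789276] [ 9.89572557e-01 -1.44031017e-01 -1.24865075e-04  1.09820582e-03] 0.0
top dial_grip 0.77 [199. 191. 223. 214.] [557. 226.  98.] [525. 192.  88.] [594. 261. 135.]
top stop_centre 0.75 [402. 179. 425. 207.] [ 575. -470.   62.] [ 539. -510.   27.] [ 614. -440.   98.]
top stop_centre 0.57 [361. 172. 381. 199.] [ 600. -321.   75.] [ 566. -355.   41.] [ 638. -295.  109.]
top handle 0.63 [370. 173. 379. 192.] [ 602. -325.  106.] [ 575. -339.   75.] [ 629. -314.  113.]
top handle 0.42 [412. 182. 422. 199.] [ 578. -475.   94.] [ 552. -493.   76.] [ 601. -459.  100.]
top stand 0.67 [354. 171. 385. 207.] [ 579. -306.   29.] [ 547. -374.    4.] [ 652. -276.   38.]
top tin 0.9 [378. 217. 394. 236.] [ 467. -368.   61.] [ 437. -400.   17.] [ 496. -342.   70.]
top basket 0.89 [102. 242. 165. 286.] [352. 514.  55.] [288. 413.   8.] [416. 612.  81.]
top scissors 0.72 [179. 270. 223. 300.] [263. 278.   9.] [220. 224.  -3.] [321. 366.  17.]
top scissors 0.43 [375. 175. 378. 194.] [ 607. -328.  107.] [ 583. -339.   76.] [ 630. -317.  113.]
top sample_edge 0.8
[... 635 characters left out ...]
9. -343.   79.] [ 633. -320.  108.]
side handle 0.57 [437. 273. 464. 296.] [ 750. -360.   88.] [ 745. -388.   69.] [ 758. -330.   95.]
side stand 0.84 [353. 294. 408. 337.] [ 580. -362.   27.] [ 548. -386.    2.] [ 639. -282.   31.]
side tin 0.56 [318. 321. 351. 368.] [ 465. -390.   58.] [ 440. -408.    8.] [ 498. -352.   63.]
side basket 0.79 [166. 131. 217. 181.] [354. 471.  49.] [289. 409.   1.] [422. 616.  76.]
side scissors 0.57 [157. 186. 198. 212.] [266. 269.   6.] [223. 219.  -1.] [321. 371.  11.]
side sample_edge 0.67 [304. 197. 378. 232.] [648.  14.  38.] [596. -35.  35.] [771.  70.  40.]
side slot_mid 0.77 [230. 143. 453. 279.] [584. -10.  35.] [ 409. -195.   12.] [771. 241. 122.]
```

Run:
```python
import cv2
a=cv2.imread("pics/top0.png")[100:310,90:450]; cv2.imwrite("pics/a.png",cv2.resize(a,None,fx=2.2,fy=2.2,interpolation=3))
a=cv2.imread("pics/side0.png")[120:400,150:500]; cv2.imwrite("pics/b.png",cv2.resize(a,None,fx=2.1,fy=2.1,interpolation=3))
```

```text
(no output)
```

View pics/a.png

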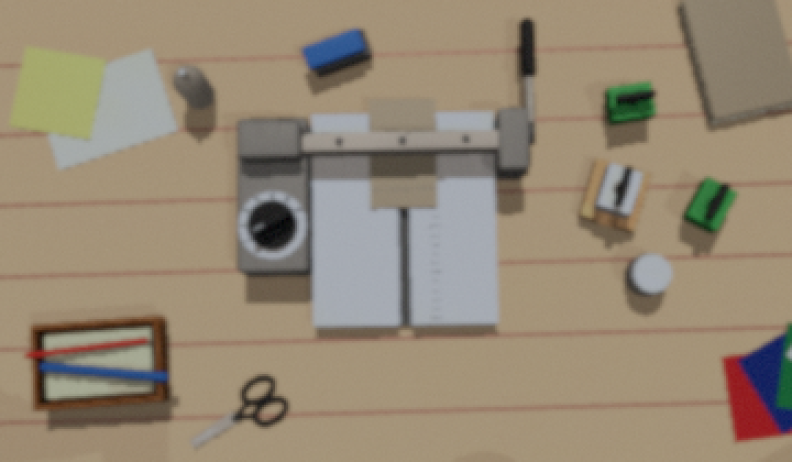

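View pics/b.png

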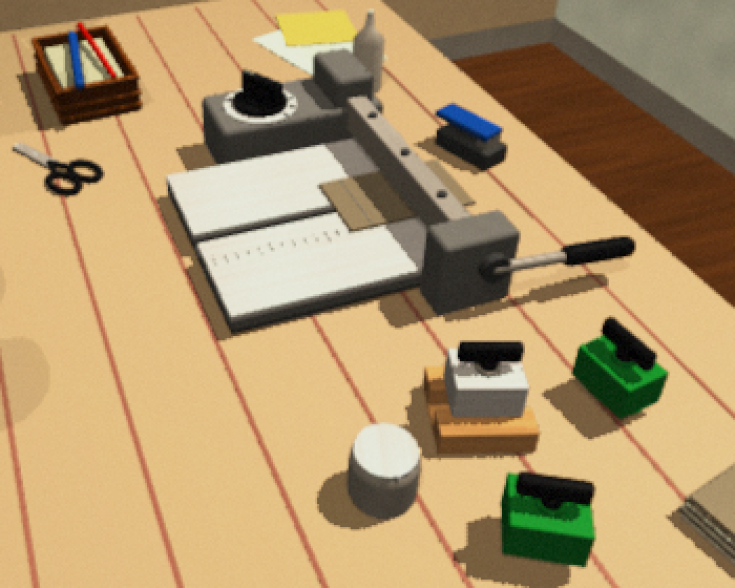

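```bash
cat >> h.py <<'E'
def go(x,y,z,yaw=None):
    """print shift (in full-scale units) in tool axes as now, and yaw turn (units of 6 deg, about tool z)"""
    s=arm.read_state(); R=Rn.from_quat(s["ee_rot"]).as_matrix()
    d=R.T@(np.array([x,y,z])-s["position"])/25
    th=np.degrees(np.arctan2(R[1,0],R[0,0]))
    print("yaw now %.1f tilt %.2f"%(th,np.degrees(np.arccos(-R[2,2]))),"pos",np.round(s["position"],1),"shift",np.round(d,2),"F",np.round(s["contact_force"],1),"j",np.round(s["joints"],2))
    if yaw is not None:
        t=(th-yaw+180)%360-180; print("turn az deg",round(t,1),"units",round(t/6,2))
E
python3 - <<'E'
from h import *
go(555,225,300)
p=eyes.get_image("wrist"); print(np.round(p["hand_eye"],2)); print(p["camera_matrix"])
E
```

```text
yaw now -16.5 tilt 0.00 pos [178.  599.1 231.3] shift [18.72 10.05 -2.75] F [ 0.3 -0.4  0.6] j [ 1.54  0.38  0.01  0.   -1.19 -0.26]
[[   0.     -0.96   -0.27   69.08]
 [   1.      0.      0.     -0.41]
 [  -0.     -0.27    0.96 -141.8 ]
 [   0.      0.      0.      1.  ]]
[[346.01229155   0.         278.08078618]
 [  0.         346.01229155 212.00151673]
 [  0.           0.           1.        ]]
```

Call:
apply_moves(
  delta_rot=[
    [0, 0, 0],
    [0, 0, 0],
    [0, 0, 0],
    [0, 0, 0],
    [0, 0, 0],
    [0, 0, 0],
    [0, 0, 0],
    [0, 0, 0],
    [0, 0, 0],
    [0, 0, 0],
    [0, 0, 0],
    [0, 0, 0],
    [0, 0, 0],
    [0, 0, 0],
    [0, 0, 0],
    [0, 0, 0],
    [0, 0, 0],
    [0, 0, 0],
    [0, 0, 0],
    [0, 0, 0],
  ],
  xyz=[
    [0.93, 0.5, -0.05],
    [0.93, 0.5, -0.05],
    [0.93, 0.5, -0.05],
    [0.93, 0.5, -0.05],
    [0.93, 0.5, -0.05],
    [0.93, 0.5, -0.05],
    [0.93, 0.5, -0.05],
    [0.93, 0.5, -0.05],
    [0.93, 0.5, -0.05],
    [0.93, 0.5, -0.05],
    [0.93, 0.5, -0.05],
    [0.93, 0.5, -0.05],
    [0.93, 0.5, -0.05],
    [0.93, 0.5, -0.05],
    [0.93, 0.5, -0.05],
    [0.93, 0.5, -0.05],
    [0.93, 0.5, -0.05],
    [0.93, 0.5, -0.05],
    [0.93, 0.5, -0.05],
    [0, 0, 0],
  ],
  hand=[-1, -1, -1, -1, -1, -1, -1, -1, -1, -1, -1, -1, -1, -1, -1, -1, -1, -1, -1, -1],
)

```text
clock: 2.72
position: [536.2, 243.0, 255.1]
ee_rot: [0.989, -0.146, 0.0, 0.0]
contact_force: [-0.1, 0.6, 0.2]
gripper_width: 85.3
grasp_force: 0.0
```

Run:
```python
from h import *
go(555,225,250)
p,w,s=shot("wrist"); save(p,"pics/c.png")
for m in nets.masks_of("dial_grip",p)[:2]:
    r=m["region"]; print(m["score"],m["bbox"])
    q=w[r]; q=q[~np.isnan(q[:,0])]; print(np.round(np.percentile(q,[3,50,97],axis=0)))
# bar top points z>122 near dial
d=np.hypot(w[...,0]-555,w[...,1]-225)
k=(d<60)&(w[...,2]>118)&(w[...,2]<145); q=w[k]
print(k.sum(),q.mean(0)); xy=q[:,:2].astype(np.float32)
rc=cv2.minAreaRect(xy); print(rc, np.round(cv2.boxPoints(rc)))
k2=(d<80)&(w[...,2]>88)&(w[...,2]<112)
fr=p["frame"].astype(int).sum(-1); kk=k2&(fr<200); q=w[kk]; print("skirt circle",cv2.minEnclosingCircle(q[:,:2].astype(np.float32)),np.median(q[:,2]))
```

```text
yaw now -16.8 tilt 0.06 pos [536.2 243.  255.1] shift [0.93 0.47 0.2 ] F [-0.1  0.6  0.2] j [ 0.7   0.31 -0.05  0.   -1.22  0.58]
0.74 [240.5, 115.3, 328.9, 204.5]
[[529. 197.  93.]
 [567. 229.  95.]
 [598. 263. 131.]]
1864 [565.32213975 226.02817996 129.67075105]
((563.2064819335938, 228.56590270996094), (16.18614387512207, 72.9372329711914), 29.580947875976562) [[538. 256.]
 [574. 193.]
 [588. 201.]
 [552. 264.]]
skirt circle ((571.2044677734375, 231.35609436035156), 48.07804489135742) 94.28864411376077
```

View pics/c.png

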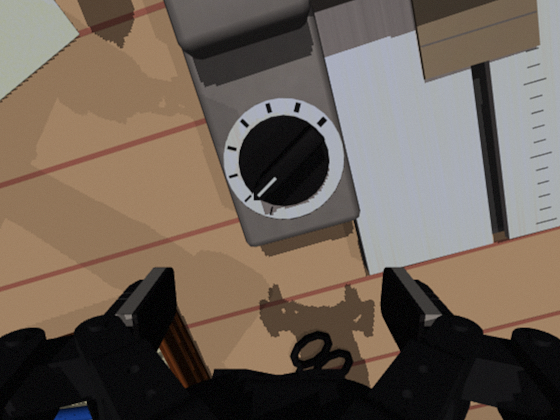

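Call:
apply_moves(
  delta_rot=[
    [0, 0, 0],
    [0, 0, 0],
    [0, 0, 0.91],
    [0, 0, 0.91],
    [0, 0, 0.91],
    [0, 0, 0.91],
    [0, 0, 0.91],
    [0, 0, 0.91],
    [0, 0, 0.91],
    [0, 0, 0.9],
    [0, 0, 0],
    [0, 0, 0],
  ],
  xyz=[
    [0.58, 0.1, 0],
    [0.58, 0.1, 0],
    [0, 0, 0.5],
    [0, 0, 0.5],
    [0, 0, 0.5],
    [0, 0, 0.5],
    [0, 0, 0.5],
    [0, 0, 0.5],
    [0, 0, 0.5],
    [0, 0, 0.5],
    [0, 0, 0],
    [0, 0, 0],
  ],
  hand=[-1, -1, -1, -1, -1, -1, -1, -1, -1, -1, -1, -1],
)

```text
clock: 3.82
position: [560.3, 232.6, 154.5]
ee_rot: [0.866, -0.5, -0.0, 0.001]
contact_force: [0.2, -0.2, 0.4]
gripper_width: 85.6
grasp_force: 0.0
```

Run:
```python
from h import *
p,w,s=shot("wrist")
d=np.hypot(w[...,0]-562,w[...,1]-230)
k=(d<48)&(w[...,2]>123)&(w[...,2]<142); q=w[k]
print(k.sum(),np.median(q[:,2]))
rc=cv2.minAreaRect(q[:,:2].astype(np.float32)); print(rc, np.round(cv2.boxPoints(rc)))
go(562.5,229.9,101,-60.4)
```

```text
3896 129.96654559527866
((563.4786376953125, 228.48130798339844), (15.93945026397705, 72.92378997802734), 29.450986862182617) [[539. 256.]
 [574. 193.]
 [588. 201.]
 [552. 264.]]
yaw now -60.0 tilt 0.04 pos [560.8 232.9 155.5] shift [0.14 0.   2.18] F [0.2 0.5 0. ] j [ 0.66  0.42 -0.14  0.   -1.01 -0.14]
turn az deg 0.4 units 0.07
```

Call:
apply_moves(
  delta_rot=[
    [0, 0, 0.07],
    [0, 0, 0],
    [0, 0, 0],
    [0, 0, 0],
    [0, 0, 0],
    [0, 0, 0],
    [0, 0, 0],
    [0, 0, 0],
    [0, 0, 0],
    [0, 0, 0],
    [0, 0, 0],
    [0, 0, 0],
  ],
  xyz=[
    [0.14, 0, 0.4],
    [0, 0, 0.6],
    [0, 0, 0.6],
    [0, 0, 0.6],
    [0, 0, 0],
    [0, 0, 0],
    [0, 0, 0],
    [0, 0, 0],
    [0, 0, 0],
    [0, 0, 0],
    [0, 0, 0],
    [0, 0, 0],
  ],
  hand=[-1, -1, -1, -1, -1, 1, 1, 1, 1, 1, 1, 1],
)

```text
clock: 4.87
position: [562.7, 230.0, 101.0]
ee_rot: [0.864, -0.504, 0.001, -0.001]
contact_force: [1.4, 0.9, 2.2]
gripper_width: 15.0
grasp_force: 60.4
```

Call:
apply_moves(
  delta_rot=[
    [0, 0, 0.8],
    [0, 0, 0.8],
    [0, 0, 0.8],
    [0, 0, 0.8],
    [0, 0, 0.8],
    [0, 0, 0.8],
    [0, 0, 0.8],
    [0, 0, 0.8],
    [0, 0, 0.8],
    [0, 0, 0.8],
    [0, 0, 0.8],
    [0, 0, 0.8],
    [0, 0, 0.8],
    [0, 0, 0.8],
    [0, 0, 0.8],
    [0, 0, 0.8],
    [0, 0, 0.8],
    [0, 0, 0.8],
    [0, 0, 0.8],
    [0, 0, 0.8],
  ],
  xyz=[
    [0, 0, 0],
    [0, 0, 0],
    [0, 0, 0],
    [0, 0, 0],
    [0, 0, 0],
    [0, 0, 0],
    [0, 0, 0],
    [0, 0, 0],
    [0, 0, 0],
    [0, 0, 0],
    [0, 0, 0],
    [0, 0, 0],
    [0, 0, 0],
    [0, 0, 0],
    [0, 0, 0],
    [0, 0, 0],
    [0, 0, 0],
    [0, 0, 0],
    [0, 0, 0],
    [0, 0, 0],
  ],
  hand=[1, 1, 1, 1, 1, 1, 1, 1, 1, 1, 1, 1, 1, 1, 1, 1, 1, 1, 1, 1],
)

```text
clock: 6.53
position: [562.9, 230.0, 101.0]
ee_rot: [-0.202, 0.979, 0.0, 0.001]
contact_force: [0.9, 1.0, 1.4]
gripper_width: 15.2
grasp_force: 60.4
```

Call:
apply_moves(
  delta_rot=[
    [0, 0, 0.8],
    [0, 0, 0.8],
    [0, 0, 0.8],
    [0, 0, 0.8],
    [0, 0, 0.8],
    [0, 0, 0],
    [0, 0, 0],
    [0, 0, 0],
  ],
  xyz=[
    [0, 0, 0],
    [0, 0, 0],
    [0, 0, 0],
    [0, 0, 0],
    [0, 0, 0],
    [0, 0, 0],
    [0, 0, 0],
    [0, 0, 0],
  ],
  hand=[1, 1, 1, 1, 1, 1, 1, 1],
)

```text
clock: 7.2
position: [562.8, 230.0, 101.0]
ee_rot: [0.004, 1.0, 0.001, 0.001]
contact_force: [1.5, 0.1, 3.8]
gripper_width: 15.2
grasp_force: 60.5
```

Run:
```python
from h import *
go(562.7,229.8,101,180); print(arm.read_state()["wrist_torque"])
```

```text
yaw now 179.5 tilt 0.15 pos [562.8 230.  101. ] shift [ 0.01 -0.01 -0.  ] F [1.5 0.1 3.8] j [ 0.65  0.47 -0.21  0.   -0.89 -2.23]
turn az deg -0.5 units -0.08
[-0.07374121 -0.54511478 -0.05601721]
```

Call:
apply_moves(
  delta_rot=[
    [0, 0, 0],
    [0, 0, 0],
    [0, 0, 0],
    [0, 0, 0],
    [0, 0, 0],
    [0, 0, 0],
    [0, 0, 0],
    [0, 0, 0],
    [0, 0, 0],
    [0, 0, 0],
    [0, 0, 0],
  ],
  xyz=[
    [0, 0, 0],
    [0, 0, 0],
    [0, 0, 0],
    [0, 0, 0],
    [0, 0, -0.5],
    [0, 0, -1],
    [0, 0, -1],
    [0, 0, -1],
    [0, 0, -1],
    [0, 0, -1],
    [0, 0, 0],
  ],
  hand=[-1, -1, -1, -1, -1, -1, -1, -1, -1, -1, -1],
)

```text
clock: 8.12
position: [564.2, 230.6, 243.5]
ee_rot: [0.005, 1.0, 0.002, 0.005]
contact_force: [0.5, 0.3, 1.2]
gripper_width: 85.4
grasp_force: 0.0
```

Run:
```python
from h import *
p,w,s=shot("wrist"); save(p,"pics/d.png")
d=np.hypot(w[...,0]-562,w[...,1]-230)
k=(d<48)&(w[...,2]>123)&(w[...,2]<142); q=w[k]
rc=cv2.minAreaRect(q[:,:2].astype(np.float32)); print(k.sum(),rc, np.round(cv2.boxPoints(rc)))
go(600,-325,290,0)
```

```text
1824 ((561.982666015625, 230.19703674316406), (15.783209800720215, 73.17245483398438), 89.92809295654297) [[525. 222.]
 [599. 222.]
 [599. 238.]
 [525. 238.]]
yaw now 179.4 tilt 0.35 pos [563.  230.2 240.7] shift [ -1.71 -22.19  -2.04] F [-0.7  0.8 -0.6] j [ 0.65  0.35 -0.03  0.   -1.19 -2.24]
turn az deg 179.4 units 29.91
```

View pics/d.png

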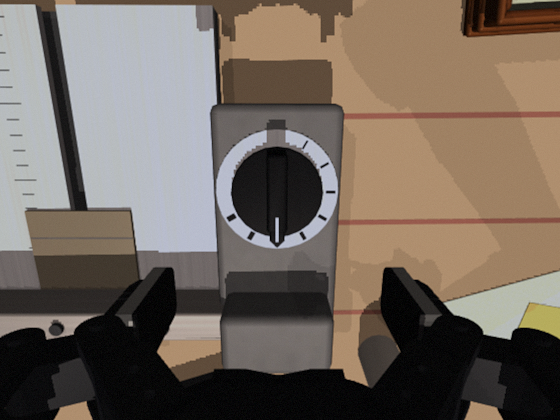

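Call:
apply_moves(
  delta_rot=[
    [0, 0, 0],
    [0, 0, 0],
    [0, 0, 0],
    [0, 0, 0],
    [0, 0, 0],
    [0, 0, 0],
    [0, 0, 0],
    [0, 0, 0],
    [0, 0, 0],
    [0, 0, 0],
    [0, 0, 0],
  ],
  xyz=[
    [0, -0.95, -0.2],
    [0, -0.95, -0.2],
    [0, -0.95, -0.2],
    [0, -0.95, -0.2],
    [0, -0.95, -0.2],
    [0, -0.95, -0.2],
    [0, -0.95, -0.2],
    [0, -0.95, -0.2],
    [0, -0.95, -0.2],
    [0, 0, 0],
    [0, 0, 0],
  ],
  hand=[-1, -1, -1, -1, -1, -1, -1, -1, -1, -1, -1],
)

```text
clock: 9.08
position: [559.1, 14.9, 281.5]
ee_rot: [0.006, 1.0, 0.0, -0.001]
contact_force: [0.1, 0.2, -0.2]
gripper_width: 85.1
grasp_force: 0.0
```

```bash
cat > bed.py <<'E'
from h import *
def bed(w,p):
    # slot: points lower than bed top (34) by >6 within bed; fit line
    x,y,z=w[...,0],w[...,1],w[...,2]
    b=(x>430)&(x<580)&(abs(y-17)<60)
    zb=np.nanmedian(z[b]); print("bed z",zb)
    C=[]
    for xx in range(420,590,8):
        for sgn in (0,):
            k=(abs(x-xx)<4)&(abs(y-17)<40)&(z<zb-5)
            if k.sum()>5: C.append((xx,y[k].min(),y[k].max(),np.nanmin(z[k])))
    C=np.array(C); print(np.round(C[::3],1))
    a=np.polyfit(C[:,0],(C[:,1]+C[:,2])/2,1); print("slot slope deg",np.degrees(np.arctan(a[0])),"y at 531:",np.polyval(a,531),"at 550",np.polyval(a,550))
    # dark-pixel based slot
    f=p["frame"].astype(int).sum(-1)
    D=[]
    for xx in range(430,585,8):
        k=(abs(x-xx)<4)&(abs(y-17)<30)&(f<230)&(z>-5)
        if k.sum()>5: D.append((xx,*np.percentile(y[k],[2,98])))
    D=np.array(D); print(np.round(D[::3],1)) if len(D) else 0
    # board
    for m in nets.masks_of("sample_edge",p)[:1]:
        r=m["region"]; print("board",m["score"],m["bbox"])
    fr=p["frame"].astype(int); br=(fr[...,0]-fr[...,2]>25)&(z>zb-3)&(z<zb+12)&(x<700)
    for yy in (-20,-10,0,30,40,50):
        k=br&(abs(y-yy)<3); 
        if k.sum(): print(yy,"edge x",np.round(np.percentile(x[k],[0,1,3]),1),"z",np.round(np.median(z[k]),1))
E
python3 - <<'E'
from bed import *
p,w,s=shot("wrist"); save(p,"pics/e.png"); bed(w,p)
go(590,-325,290,0)
E
```

```text
bed z 345.6989348748116
[[420.  -23.   56.5   9.2]
 [444.  -23.   57.    9.6]
 [468.  -22.9  56.3   9.2]
 [492.  -22.7  56.8   9.8]
 [516.  -22.7  57.    9.3]
 [540.  -22.4  56.5   9.3]
 [564.  -23.   57.    9.7]
 [588.  -23.   56.4   9.4]]
slot slope deg -0.0032872196872733126 y at 531: 16.954125161863878 at 550 16.953035078533873
[[430.   15.   31.5]
 [454.   14.7  31.5]
 [478.   14.4  31.4]
 [502.   14.1  30.3]
 [526.   13.8  30.3]
 [550.   -1.8  32.8]
 [574.   13.2  30.2]]
board 0.85 [235.2, 206.4, 330.4, 342.8]
-10 edge x [542. 542. 542.] z 357.0
yaw now 179.4 tilt 0.12 pos [559.2  16.1 281.4] shift [ -1.37 -13.63  -0.35] F [ 0.5 -0.4 -0.3] j [ 0.32  0.24 -0.07 -0.   -1.26 -1.9 ]
turn az deg 179.4 units 29.9
```

View pics/e.png

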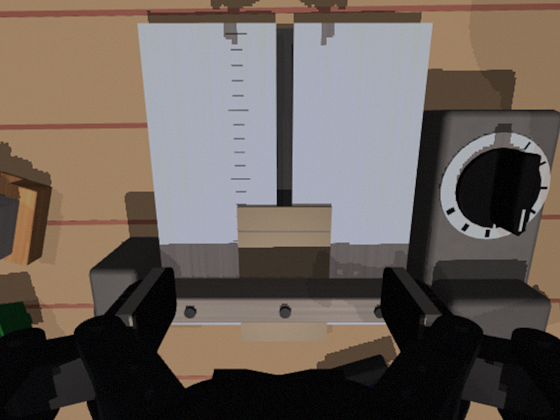

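```bash
cat > bed2.py <<'E'
from h import *
def onplane(uv,z0,p,s):
    K=np.array(p["camera_matrix"]); H=np.array(p["hand_eye"]); R=Rn.from_quat(s["ee_rot"]).as_matrix()
    uv=np.atleast_2d(uv).astype(float); c=np.c_[(uv-K[:2,2])/[K[0,0],K[1,1]],np.ones(len(uv))]
    d=c@H[:3,:3].T@R.T; o=R@H[:3,3]+np.array(s["position"])
    return o+d*((z0-o[2])/d[:,2])[:,None]
E
python3 - <<'E'
from bed2 import *
p,w,s=shot("wrist")
z=w[...,2]; x=w[...,0]; y=w[...,1]
print("bed z",np.median(z[60:190,180:265]), np.median(z[60:190,300:390]),"board z",np.nanmedian(z[212:225,245:325]))
bz=np.median(z[60:190,300:390])
g=cv2.cvtColor(p["frame"],cv2.COLOR_RGB2GRAY).astype(float)
L=[]
for v in range(30,195,8):
    d=np.diff(cv2.GaussianBlur(g[v-2:v+3].mean(0)[None],(3,1),0)[0])
    a=260+np.argmin(d[260:283])+.5; b=283+np.argmax(d[283:305])+.5
    q=onplane([[a,v],[b,v]],34,p,s); L.append([q[:,0].mean(),q[1,1],q[0,1],q[:,1].mean()])
L=np.array(L); print(np.round(L[::4],1)); f=np.polyfit(L[:,0],L[:,3],1); print("slope",np.degrees(np.arctan(f[0])),np.polyval(f,[430,530,560]),"width",np.median(abs(L[:,1]-L[:,2])))
E_=[]
for u in list(range(245,275,5))+list(range(298,325,5)):
    d=np.diff(g[195:220,u-1:u+2].mean(1)); v=195+np.argmin(d)+.5
    q=onplane([[u,v]],38,p,s)[0]; E_.append([q[1],q[0],v])
E_=np.array(E_); print(np.round(E_,1)); f=np.polyfit(E_[:,0],E_[:,1],1); print("edge slope",np.degrees(np.arctan(f[0])),np.polyval(f,20))
# depth edge
k=(z>36)&(z<44)&(x<650)&(x>560)&(abs(y-20)<50); print("depth-board min x",np.percentile(x[k],[0.2,1,3]),k.sum())
# bed near edge
for u in (200,350):
    d=np.diff(g[5:60,u-1:u+2].mean(1)); v=5+np.argmax(d)+.5; print("near edge",onplane([[u,v]],34,p,s))
E
```

```text
bed z nan nan board z 37.444842326184386
[[407.8  32.   13.7  22.9]
 [437.9  31.1  13.4  22.2]
 [469.5  31.1  13.   22.1]
 [502.7  31.2  12.6  21.9]
 [537.5  30.1  12.2  21.2]
 [574.   30.1  12.9  21.5]]
slope -0.5644610447302543 [22.49740864 21.51220639 21.21664572] width 17.914785075970055
[[-22.3 589.8 204.5]
 [-16.6 589.9 204.5]
 [-10.8 589.9 204.5]
 [ -5.  590.  204.5]
 [  0.7 590.  204.5]
 [  6.4 590.1 204.5]
 [ 38.6 589.2 203.5]
 [ 44.4 589.2 203.5]
 [ 50.1 589.3 203.5]
 [ 55.9 589.3 203.5]
 [ 61.6 589.4 203.5]
 [ 67.3 589.4 203.5]]
edge slope -0.5236692090795878 589.6421195191836
depth-board min x [592.88058728 593.3133816  594.47482446] 3795
near edge [[400.12292944 -61.69126378  34.        ]]
near edge [[401.52772663  90.24337838  34.        ]]
```

Call:
apply_moves(
  delta_rot=[
    [0, 0, 0],
    [0, 0, 0],
    [0, 0, 0],
    [0, 0, 0],
    [0, 0, 0],
    [0, 0, 0],
    [0, 0, 0],
    [0, 0, 0],
    [0, 0, 0],
    [0, 0, 0],
    [0, 0, 0],
    [0, 0, 0],
    [0, 0, 0],
    [0, 0, 0],
    [0, 0, 0],
    [0, 0, 0],
  ],
  xyz=[
    [0, -0.97, 0],
    [0, -0.97, 0],
    [0, -0.97, 0],
    [0, -0.97, 0],
    [0, -0.97, 0],
    [0, -0.97, 0],
    [0, -0.97, 0],
    [0, -0.97, 0],
    [0, -0.97, 0],
    [0, -0.97, 0],
    [0, -0.97, 0],
    [0, -0.97, 0],
    [0, -0.97, 0],
    [0, -0.97, 0],
    [0, 0, 0],
    [0, 0, 0],
  ],
  hand=[-1, -1, -1, -1, -1, -1, -1, -1, -1, -1, -1, -1, -1, -1, -1, -1],
)

```text
clock: 10.57
position: [556.4, -323.7, 281.2]
ee_rot: [0.006, 1.0, 0.0, -0.001]
contact_force: [-0.4, -1.1, -0.8]
gripper_width: 85.4
grasp_force: 0.0
```

Call:
apply_moves(
  delta_rot=[
    [0, 0, 1],
    [0, 0, 1],
    [0, 0, 1],
    [0, 0, 1],
    [0, 0, 1],
    [0, 0, 1],
    [0, 0, 1],
    [0, 0, 1],
    [0, 0, 1],
    [0, 0, 1],
    [0, 0, 0],
    [0, 0, 0],
  ],
  xyz=[
    [0, 0, 0],
    [0, 0, 0],
    [0, 0, 0],
    [0, 0, 0],
    [0, 0, 0],
    [0, 0, 0],
    [0, 0, 0],
    [0, 0, 0],
    [0, 0, 0],
    [0, 0, 0],
    [0, 0, 0],
    [0, 0, 0],
  ],
  hand=[-1, -1, -1, -1, -1, -1, -1, -1, -1, -1, -1, -1],
)

```text
clock: 11.57
position: [556.6, -322.2, 282.5]
ee_rot: [0.502, 0.865, 0.0, -0.0]
contact_force: [0.3, -0.0, -0.6]
gripper_width: 85.6
grasp_force: 0.0
```

Call:
apply_moves(
  delta_rot=[
    [0, 0, -1],
    [0, 0, -1],
    [0, 0, -1],
    [0, 0, -1],
    [0, 0, -1],
    [0, 0, -1],
    [0, 0, -1],
    [0, 0, -1],
    [0, 0, -1],
    [0, 0, -1],
    [0, 0, -1],
    [0, 0, -1],
    [0, 0, -1],
    [0, 0, -1],
    [0, 0, -1],
    [0, 0, -1],
    [0, 0, -1],
    [0, 0, -1],
    [0, 0, -1],
    [0, 0, -1],
  ],
  xyz=[
    [0, 0, 0],
    [0, 0, 0],
    [0, 0, 0],
    [0, 0, 0],
    [0, 0, 0],
    [0, 0, 0],
    [0, 0, 0],
    [0, 0, 0],
    [0, 0, 0],
    [0, 0, 0],
    [0, 0, 0],
    [0, 0, 0],
    [0, 0, 0],
    [0, 0, 0],
    [0, 0, 0],
    [0, 0, 0],
    [0, 0, 0],
    [0, 0, 0],
    [0, 0, 0],
    [0, 0, 0],
  ],
  hand=[-1, -1, -1, -1, -1, -1, -1, -1, -1, -1, -1, -1, -1, -1, -1, -1, -1, -1, -1, -1],
)

```text
clock: 13.23
position: [556.4, -322.9, 282.5]
ee_rot: [-0.499, 0.866, 0.0, -0.0]
contact_force: [0.6, -0.1, -0.5]
gripper_width: 85.4
grasp_force: 0.0
```

Call:
apply_moves(
  delta_rot=[
    [0, 0, -1],
    [0, 0, -1],
    [0, 0, -1],
    [0, 0, -1],
    [0, 0, -1],
    [0, 0, -1],
    [0, 0, -1],
    [0, 0, -1],
    [0, 0, -1],
    [0, 0, -1],
    [0, 0, -1],
    [0, 0, -1],
    [0, 0, -1],
    [0, 0, -1],
    [0, 0, -1],
    [0, 0, -1],
    [0, 0, -1],
    [0, 0, -1],
    [0, 0, -1],
    [0, 0, 0],
  ],
  xyz=[
    [0, 0, 0],
    [0, 0, 0],
    [0, 0, 0],
    [0, 0, 0],
    [0, 0, 0],
    [0, 0, 0],
    [0, 0, 0],
    [0, 0, 0],
    [0, 0, 0],
    [0, 0, 0],
    [0, 0, 0],
    [0, 0, 0],
    [0, 0, 0],
    [0, 0, 0],
    [0, 0, 0],
    [0, 0, 0],
    [0, 0, 0],
    [0, 0, 0],
    [0, 0, 0],
    [0, 0, 0],
  ],
  hand=[-1, -1, -1, -1, -1, -1, -1, -1, -1, -1, -1, -1, -1, -1, -1, -1, -1, -1, -1, -1],
)

```text
clock: 14.9
position: [556.4, -323.0, 282.5]
ee_rot: [0.998, -0.055, -0.0, -0.0]
contact_force: [-0.9, 0.4, 0.3]
gripper_width: 85.3
grasp_force: 0.0
```

```bash
cat > stop.py <<'E'
from h import *
def rect(w,c,zl,zh,r=60):
    d=np.hypot(w[...,0]-c[0],w[...,1]-c[1]); k=(d<r)&(w[...,2]>zl)&(w[...,2]<zh); q=w[k]
    rc=cv2.minAreaRect(q[:,:2].astype(np.float32)); b=cv2.boxPoints(rc)
    e=b[1]-b[0]; f=b[2]-b[1]; l=e if np.hypot(*e)>np.hypot(*f) else f
    print(k.sum(),"z",np.round(np.median(q[:,2]),1),"centre",np.round(rc[0],1),"size",np.round(rc[1],1),"long axis deg",np.round((np.degrees(np.arctan2(l[1],l[0]))+90)%180-90,1))
E
python3 - <<'E'
from stop import *
p,w,s=shot("wrist"); save(p,"pics/f.png")
for m in nets.masks_of("stop_centre",p)[:2]:
    q=w[m["region"]]; q=q[~np.isnan(q[:,0])]; print(m["score"],m["bbox"],np.round(np.percentile(q,[3,50,97],axis=0)))
rect(w,(603,-325),68,80); rect(w,(603,-325),96,120)
go(603,-325,150,0)
E
```

```text
0.91 [242.4, 92.8, 314.1, 173.5] [[ 573. -356.   72.]
 [ 609. -327.   74.]
 [ 641. -297.  107.]]
0.82 [372.0, 102.3, 464.1, 184.0] [[ 547. -511.    1.]
 [ 585. -468.   61.]
 [ 619. -440.   94.]]
3098 z 73.3 centre [ 606.5 -326.8] size [56. 72.] long axis deg -19.6
999 z 105.7 centre [ 606.6 -326.8] size [13.  63.6] long axis deg -19.6
yaw now -6.6 tilt 0.01 pos [ 556.4 -323.1  282.5] shift [ 1.86 -0.14  5.3 ] F [-0.7 -0.3  0.2] j [-0.28  0.39  0.14 -0.   -1.32  1.73]
turn az deg -6.6 units -1.1
```

View pics/f.png

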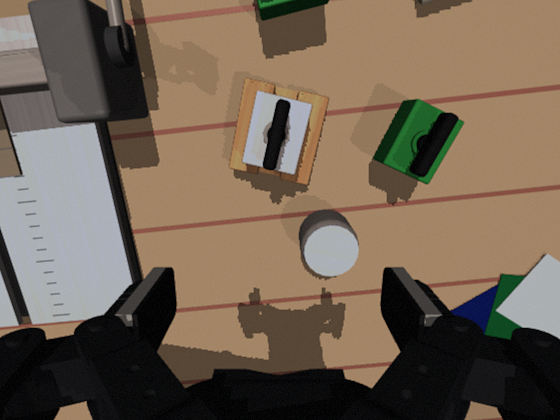

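Call:
apply_moves(
  delta_rot=[
    [0, 0, 0],
    [0, 0, 0],
    [0, 0, 0],
    [0, 0, 0.73],
    [0, 0, 0.72],
    [0, 0, 0.72],
    [0, 0, 0],
    [0, 0, 0],
    [0, 0, 0],
    [0, 0, 0],
  ],
  xyz=[
    [0.67, -0.03, 0],
    [0.67, -0.03, 0.5],
    [0.67, -0.02, 0.8],
    [0, 0, 0.9],
    [0, 0, 0.9],
    [0, 0, 0.9],
    [0, 0, 0.9],
    [0, 0, 0.5],
    [0, 0, 0],
    [0, 0, 0],
  ],
  hand=[-1, -1, -1, -1, -1, -1, -1, -1, -1, -1],
)

```text
clock: 15.83
position: [606.3, -327.4, 147.1]
ee_rot: [0.985, -0.17, -0.001, 0.0]
contact_force: [0.3, -0.7, 1.5]
gripper_width: 85.1
grasp_force: 0.0
```

Run:
```python
from stop import *
p,w,s=shot("wrist")
rect(w,(606.5,-326.8),68,80); rect(w,(606.5,-326.8),96,115,45)
go(606.5,-326.8,38,-19.6)
```

```text
6757 z 73.2 centre [ 606.7 -326.5] size [56.2 72.3] long axis deg -19.6
2374 z 105.6 centre [ 607.3 -326.6] size [13.  63.3] long axis deg -19.9
yaw now -19.6 tilt 0.08 pos [ 607.  -327.6  148.4] shift [-0.04 -0.03  4.42] F [ 0.8 -0.1  0.6] j [-0.26  0.55  0.07  0.   -1.09  1.49]
turn az deg -0.0 units -0.0
```

Call:
apply_moves(
  delta_rot=[
    [0, 0, 0],
    [0, 0, 0],
    [0, 0, 0],
    [0, 0, 0],
    [0, 0, 0],
    [0, 0, 0],
    [0, 0, 0],
    [0, 0, 0],
    [0, 0, 0],
    [0, 0, 0],
    [0, 0, 0],
    [0, 0, 0],
    [0, 0, 0],
  ],
  xyz=[
    [-0.02, -0.04, 0.7],
    [0, 0, 0.7],
    [0, 0, 0.7],
    [0, 0, 0.7],
    [0, 0, 0.7],
    [0, 0, 0.5],
    [0, 0, 0.4],
    [0, 0, 0],
    [0, 0, 0],
    [0, 0, 0],
    [0, 0, 0],
    [0, 0, 0],
    [0, 0, 0],
  ],
  hand=[-1, -1, -1, -1, -1, -1, -1, -1, 1, 1, 1, 1, 1],
)

```text
clock: 16.97
position: [607.5, -326.6, 39.3]
ee_rot: [0.985, -0.17, 0.002, 0.0]
contact_force: [1.2, 1.1, 4.1]
gripper_width: 55.1
grasp_force: 67.0
```

Call:
apply_moves(
  delta_rot=[
    [0, 0, 0],
    [0, 0, 0],
    [0, 0, 0],
    [0, 0, 0],
    [0, 0, 0],
    [0, 0, 0],
    [0, 0, 0],
    [0, 0, 0],
    [0, 0, 0],
  ],
  xyz=[
    [0, 0, -0.3],
    [0, 0, -0.7],
    [0, 0, -0.8],
    [0, 0, -0.8],
    [0, 0, -0.8],
    [0, 0, -0.8],
    [0, 0, -0.8],
    [0, 0, -0.6],
    [0, 0, 0],
  ],
  hand=[1, 1, 1, 1, 1, 1, 1, 1, 1],
)

```text
clock: 17.72
position: [606.9, -326.8, 180.4]
ee_rot: [0.985, -0.17, 0.002, 0.0]
contact_force: [0.3, -1.2, -4.6]
gripper_width: 55.2
grasp_force: 66.2
```

Call:
apply_moves(
  delta_rot=[
    [0, 0, 0],
    [0, 0, 0],
    [0, 0, 0],
    [0, 0, 0],
    [0, 0, 0],
    [0, 0, 0],
    [0, 0, 0],
    [0, 0, 0],
    [0, 0, 0],
    [0, 0, 0],
    [0, 0, 0],
    [0, 0, 0],
    [0, 0, 0],
    [0, 0, -0.8],
    [0, 0, -0.8],
    [0, 0, -0.8],
    [0, 0, -0.78],
    [0, 0, 0],
    [0, 0, 0],
  ],
  xyz=[
    [-0.3, -0.5, 0],
    [-0.6, -0.9, 0],
    [-0.65, -0.97, 0],
    [-0.65, -0.97, 0],
    [-0.65, -0.97, 0],
    [-0.65, -0.97, 0],
    [-0.65, -0.97, 0],
    [-0.65, -0.97, 0],
    [-0.65, -0.97, 0],
    [-0.65, -0.97, 0],
    [-0.65, -0.97, 0],
    [-0.65, -0.97, 0],
    [-0.55, -0.85, 0],
    [0, 0, 0],
    [0, 0, 0],
    [0, 0, 0],
    [0, 0, 0],
    [0, 0, 0],
    [0, 0, 0],
  ],
  hand=[1, 1, 1, 1, 1, 1, 1, 1, 1, 1, 1, 1, 1, 1, 1, 1, 1, 1, 1],
)

```text
clock: 19.3
position: [518.0, 21.5, 176.1]
ee_rot: [1.0, -0.006, -0.002, 0.0]
contact_force: [-0.7, 0.1, -5.9]
gripper_width: 55.1
grasp_force: 66.1
```

Run:
```python
from bed2 import *
from stop import rect
go(520,21.6,80,-0.5); print(arm.read_state()["gripper_width"])
p,w,s=shot("wrist"); save(p,"pics/g.png"); P=s["position"]
rect(w,P,P[2]+22,P[2]+45,50); rect(w,P,P[2]+58,P[2]+78,45)
```

```text
yaw now -0.7 tilt 0.19 pos [518.   21.5 176.1] shift [ 0.09 -0.01  3.84] F [-0.7  0.1 -5.9] j [ 0.35  0.26 -0.33 -0.   -0.99  1.21]
turn az deg -0.2 units -0.03
55.05979620810514
21649 z 209.9 centre [522.8  19.3] size [94.4 62.7] long axis deg 89.3
11137 z 243.3 centre [531.3  21.4] size [89.9 38.5] long axis deg 89.7
```

View pics/g.png

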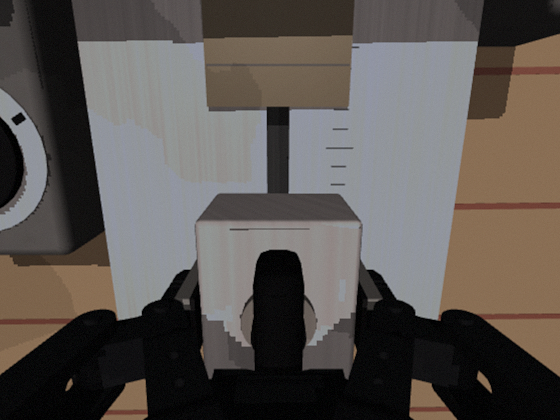

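Run:
```python
from bed2 import *
p,w,s=shot("wrist"); g=cv2.cvtColor(p["frame"],cv2.COLOR_RGB2GRAY).astype(float)
L=[]
for v in range(114,190,6):
    d=np.diff(g[v-1:v+2].mean(0)); a=255+np.argmin(d[255:278])+.5; b=278+np.argmax(d[278:300])+.5
    q=onplane([[a,v],[b,v]],34,p,s); L.append([*q.mean(0)[:2],abs(q[0,1]-q[1,1])])
L=np.array(L); f=np.polyfit(L[:,0],L[:,1],1); print(np.round(L[::4],1),"slope",np.degrees(np.arctan(f[0])),"y at 520",np.polyval(f,[520,560]))
E_=[]
for u in list(range(212,262,8))+list(range(295,345,8)):
    d=np.diff(g[98:120,u-1:u+2].mean(1)); v=98+np.argmax(abs(d))+.5; q=onplane([[u,v]],38,p,s)[0]; E_.append([q[1],q[0]])
print("edge",np.round(E_,1))
z=w[...,2]; m=(z>200)&(z<218); print("block top z",np.median(z[235:260,215:340]))
for v in range(232,262,6):
    d=np.diff(g[v]); k=np.where(m[v,190:370])[0]+190
    q=w[v,k]; print(v,k.min(),k.max(),np.round([q[:,0].mean(),q[:,1].min(),q[:,1].max(),(q[:,1].min()+q[:,1].max())/2],1))
# front top edge
k=m[:, 215:345]; q=w[:,215:345][k]; print("front x",np.percentile(q[:,0],[95,99,99.8]))
# handle top
h=(z>s["position"][2]+58)&(z<s["position"][2]+80); 
for v in range(262,350,20):
    k=np.where(h[v,245:315])[0]+245; q=w[v,k]; print("h",v,len(k),np.round([q[:,0].mean(),q[:,1].min(),q[:,1].max(),q[:,2].mean()],1)) if len(k) else 0
```

```text
[[587.4  21.   17.4]
 [568.8  21.2  17.7]
 [549.5  21.5  18. ]
 [529.5  21.3  17.5]] slope -0.31509312954940094 y at 520 [21.50419531 21.28421659]
edge [[ 71.9 590.5]
 [ 65.7 590.4]
 [ 59.4 590.4]
 [ 53.2 590.3]
 [ 47.  590.2]
 [ 40.8 590.2]
 [ 34.6 590.1]
 [  7.4 590.6]
 [  1.2 590.5]
 [ -5.  590.5]
 [-11.2 590.4]
 [-17.4 591.1]
 [-23.6 589.5]
 [-29.9 589.5]]
block top z nan
232 196 361 [550.2  -6.   48.5  21.3]
238 196 361 [548.1  -6.4  48.9  21.2]
244 196 361 [546.   -6.8  49.3  21.2]
250 197 360 [543.9  -6.2  48.6  21.2]
256 197 360 [541.7  -6.5  48.9  21.2]
front x [553.78855106 554.17045841 554.35082398]
h 262 3 [550.5  21.1  22.7 234.6]
h 282 50 [548.2  15.   27.5 241.4]
h 302 49 [543.4  15.1  27.5 242.5]
h 322 50 [537.7  15.1  27.8 242.4]
h 342 49 [531.9  15.3  27.9 242.4]
```

Call:
apply_moves(
  delta_rot=[
    [0, 0, 0],
    [0, 0, 0],
    [0, 0, 0],
    [0, 0, 0],
    [0, 0, 0],
    [0, 0, 0],
    [0, 0, 0],
    [0, 0, 0],
    [0, 0, 0],
  ],
  xyz=[
    [0, -0.01, 0.4],
    [0, 0, 0.8],
    [0, 0, 0.8],
    [0, 0, 0.8],
    [0, 0, 0.8],
    [0, 0, 0.5],
    [0, 0, 0.2],
    [0, 0, 0.2],
    [0, 0, 0],
  ],
  hand=[1, 1, 1, 1, 1, 1, 1, 1, 1],
)

```text
clock: 20.15
position: [519.1, 21.9, 64.3]
ee_rot: [1.0, -0.005, -0.001, 0.0]
contact_force: [-0.0, -0.5, -5.3]
gripper_width: 55.2
grasp_force: 66.0
```

Call:
apply_moves(
  delta_rot=[
    [0, 0, 0],
    [0, 0, 0],
    [0, 0, 0],
    [0, 0, 0],
  ],
  xyz=[
    [0, 0, 0.2],
    [0, 0, 0.2],
    [0, 0, 0],
    [0, 0, 0],
  ],
  hand=[1, 1, 1, 1],
)

```text
clock: 20.48
position: [519.2, 22.0, 55.1]
ee_rot: [1.0, -0.005, 0.0, -0.0]
contact_force: [-0.5, -0.0, -5.6]
gripper_width: 55.4
grasp_force: 66.1
```

Call:
apply_moves(
  delta_rot=[
    [0, 0, 0],
    [0, 0, 0],
    [0, 0, 0],
    [0, 0, 0],
    [0, 0, 0],
    [0, 0, 0],
  ],
  xyz=[
    [0, 0, 0.14],
    [0, 0, 0.12],
    [0, 0, 0.1],
    [0, 0, 0.08],
    [0, 0, 0],
    [0, 0, 0],
  ],
  hand=[1, 1, 1, 1, 1, 1],
)

```text
clock: 20.98
position: [519.2, 22.0, 43.9]
ee_rot: [1.0, -0.005, -0.0, 0.0]
contact_force: [0.6, 0.3, -5.5]
gripper_width: 55.3
grasp_force: 66.1
```

Call:
apply_moves(
  delta_rot=[
    [0, 0, 0],
    [0, 0, 0],
    [0, 0, 0],
  ],
  xyz=[
    [0, 0, 0.04],
    [0, 0, 0],
    [0, 0, 0],
  ],
  hand=[1, 1, 1],
)

```text
clock: 21.23
position: [519.5, 22.1, 43.3]
ee_rot: [1.0, -0.005, 0.0, -0.0]
contact_force: [-1.0, -0.6, -3.7]
gripper_width: 55.0
grasp_force: 66.4
```

Call:
apply_moves(
  delta_rot=[
    [0, 0, 0],
    [0, 0, 0],
    [0, 0, 0],
    [0, 0, 0],
    [0, 0, 0],
    [0, 0, 0],
    [0, 0, 0],
    [0, 0, 0],
  ],
  xyz=[
    [0.1, 0, 0.02],
    [0.25, 0, 0],
    [0.25, 0, 0],
    [0.25, 0, 0],
    [0.2, 0, 0],
    [0.15, 0, 0],
    [0, 0, 0],
    [0, 0, 0],
  ],
  hand=[1, 1, 1, 1, 1, 1, 1, 1],
)

```text
clock: 21.9
position: [550.7, 21.7, 43.3]
ee_rot: [1.0, -0.004, 0.001, -0.0]
contact_force: [-0.8, -0.8, 3.8]
gripper_width: 55.3
grasp_force: 67.3
```

Call:
apply_moves(
  delta_rot=[
    [0, 0, 0],
    [0, 0, 0],
    [0, 0, 0],
    [0, 0, 0],
  ],
  xyz=[
    [0.05, 0, 0],
    [0.05, 0, 0],
    [0, 0, 0],
    [0, 0, 0],
  ],
  hand=[1, 1, 1, 1],
)

```text
clock: 22.23
position: [551.1, 21.6, 43.3]
ee_rot: [1.0, -0.005, -0.001, 0.0]
contact_force: [-6.9, -0.2, 7.2]
gripper_width: 55.1
grasp_force: 67.9
```

Call:
apply_moves(
  delta_rot=[
    [0, 0, 0],
    [0, 0, 0],
    [0, 0, 0],
    [0, 0, 0],
  ],
  xyz=[
    [0, 0, -0.02],
    [0.04, 0, -0.01],
    [0.04, 0, 0],
    [0, 0, 0],
  ],
  hand=[1, 1, 1, 1],
)

```text
clock: 22.57
position: [553.5, 21.6, 43.3]
ee_rot: [1.0, -0.005, -0.0, 0.0]
contact_force: [-5.9, -0.0, 4.8]
gripper_width: 55.2
grasp_force: 67.2
```

Run:
```python
from bed2 import *
go(554,21.5,43)
p,w,s=shot("wrist"); save(p,"pics/h.png")
```

```text
yaw now -0.5 tilt 0.05 pos [553.5  21.6  43.3] shift [0.02 0.01 0.01] F [-5.9 -0.   4.8] j [ 0.33  0.47 -0.39 -0.   -0.7   1.23]
```

View pics/h.png

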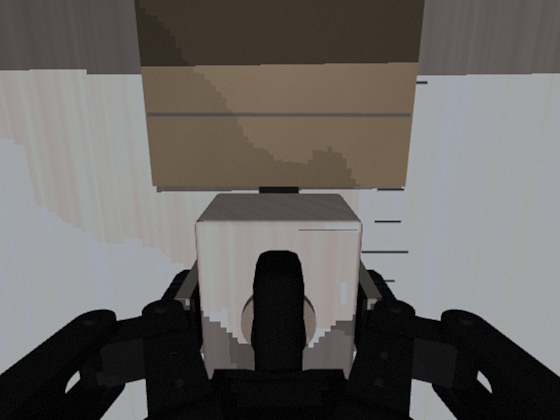

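Call:
apply_moves(
  delta_rot=[
    [0, 0, 0],
    [0, 0, 0],
    [0, 0, 0],
    [0, 0, 0],
  ],
  xyz=[
    [0.04, 0, -0.01],
    [0.04, 0, 0],
    [0, 0, 0],
    [0, 0, 0],
  ],
  hand=[1, 1, 1, 1],
)

```text
clock: 22.95
position: [556.0, 21.7, 43.3]
ee_rot: [1.0, -0.005, 0.0, -0.0]
contact_force: [-3.1, -1.2, 0.9]
gripper_width: 55.0
grasp_force: 67.1
```

Call:
apply_moves(
  delta_rot=[
    [0, 0, 0],
    [0, 0, 0],
    [0, 0, 0],
    [0, 0, 0],
  ],
  xyz=[
    [0.04, 0, -0.01],
    [0.02, 0, 0],
    [0, 0, 0],
    [0, 0, 0],
  ],
  hand=[1, 1, 1, 1],
)

```text
clock: 23.28
position: [557.0, 21.7, 43.4]
ee_rot: [1.0, -0.005, -0.0, -0.0]
contact_force: [-3.3, 0.1, -1.6]
gripper_width: 55.2
grasp_force: 66.8
```

Call:
apply_moves(
  delta_rot=[
    [0, 0, 0],
    [0, 0, 0],
    [0, 0, 0],
    [0, 0, 0],
  ],
  xyz=[
    [0.04, 0, 0],
    [0, 0, 0],
    [0, 0, 0],
    [0, 0, 0],
  ],
  hand=[1, 1, 1, 1],
)

```text
clock: 23.62
position: [557.0, 21.7, 43.4]
ee_rot: [1.0, -0.005, -0.001, 0.0]
contact_force: [-5.7, 2.5, 0.2]
gripper_width: 55.3
grasp_force: 67.0
```

Call:
apply_moves(
  delta_rot=[
    [0, 0, 0],
    [0, 0, 0],
    [0, 0, 0],
    [0, 0, 0],
  ],
  xyz=[
    [0.04, 0, 0],
    [0, 0, 0],
    [0, 0, 0],
    [0, 0, 0],
  ],
  hand=[1, 1, 1, 1],
)

```text
clock: 23.95
position: [557.1, 21.7, 43.5]
ee_rot: [1.0, -0.005, -0.002, 0.0]
contact_force: [-7.9, 3.2, 2.0]
gripper_width: 55.3
grasp_force: 67.3
```

Run:
```python
from bed2 import *
p,w,s=shot("wrist"); print(s["contact_force"],s["position"])
cv2.imwrite("pics/i.png",cv2.resize(p["frame"][150:240,140:420,::-1],None,fx=2.8,fy=2.8,interpolation=cv2.INTER_NEAREST))
```

```text
[-7.85334702  3.19467727  2.00221968] [557.08308043  21.69701955  43.48805844]
```

View pics/i.png

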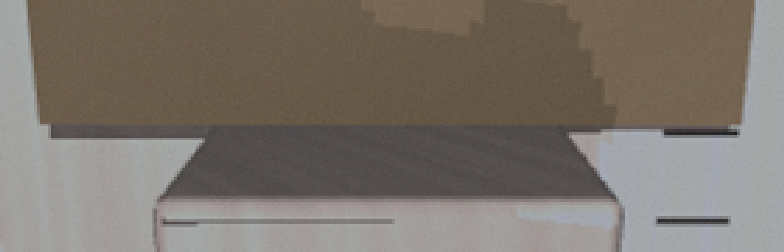

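Call:
apply_moves(
  delta_rot=[
    [0, 0, 0],
    [0, 0, 0],
    [0, 0, 0],
    [0, 0, 0],
    [0, 0, 0],
    [0, 0, 0],
    [0, 0, 0],
    [0, 0, 0],
    [0, 0, 0],
  ],
  xyz=[
    [-0.06, 0, 0],
    [0, 0, 0],
    [0, 0, 0],
    [0, 0, 0],
    [0, 0, 0],
    [0, 0, 0],
    [0, 0, 0],
    [0, 0, 0],
    [0, 0, 0],
  ],
  hand=[1, 1, -1, -1, -1, -1, -1, -1, -1],
)

```text
clock: 24.75
position: [558.0, 21.7, 44.0]
ee_rot: [1.0, -0.005, 0.0, -0.0]
contact_force: [-0.9, -0.1, 0.4]
gripper_width: 85.1
grasp_force: 0.0
```

Call:
apply_moves(
  delta_rot=[
    [0, 0, 0],
    [0, 0, 0],
    [0, 0, 0],
    [0, 0, 0],
    [0, 0, 0],
    [0, 0, 0],
    [0, 0, 0],
  ],
  xyz=[
    [0, 0, -0.3],
    [0, 0, -0.7],
    [0, 0, -0.9],
    [0, 0, -0.9],
    [0, 0, -0.9],
    [0, 0, 0],
    [0, 0, 0],
  ],
  hand=[-1, -1, -1, -1, -1, -1, -1],
)

```text
clock: 25.33
position: [558.6, 22.0, 138.3]
ee_rot: [1.0, -0.005, 0.002, -0.001]
contact_force: [-0.9, -1.6, -0.4]
gripper_width: 85.6
grasp_force: 0.0
```

```bash
cat > chk.py <<'E'
from bed2 import *
from stop import rect
p,w,s=shot("wrist"); save(p,"pics/chk%d.png"%int(s["clock"]*100))
rect(w,(557,21.6),72,84); rect(w,(557,21.6),100,120,45)
z=w[...,2]; k=(z>36)&(z<44)&(w[...,0]>560)&(abs(w[...,1]-21)<60); q=w[k]; print("board x",np.percentile(q[:,0],[0.1,1,3]))
go(556.8,21.6,92,-0.5)
E
python3 chk.py
```

```text
7435 z 77.2 centre [556.8  21.4] size [56.4 71.6] long axis deg -0.4
2672 z 109.6 centre [557.   21.6] size [13.  63.2] long axis deg -0.2
board x [592.12923493 592.80170037 594.8420545 ]
yaw now -0.5 tilt 0.06 pos [557.6  21.7 136.8] shift [-0.03  0.01  1.79] F [-1.3  0.  -0.4] j [ 0.33  0.36 -0.29 -0.   -0.92  1.23]
turn az deg -0.0 units -0.01
```

Call:
apply_moves(
  delta_rot=[
    [0, 0, 0],
    [0, 0, 0],
    [0, 0, 0],
    [0, 0, 0],
    [0, 0, 0],
    [0, 0, 0],
    [0, 0, 0],
    [0, 0, 0],
    [0, 0, 0],
    [0, 0, 0],
    [0, 0, 0],
    [0, 0, 0],
  ],
  xyz=[
    [-0.03, 0, 0.3],
    [0, 0, 0.5],
    [0, 0, 0.6],
    [0, 0, 0.5],
    [0, 0, 0.2],
    [0, 0, 0],
    [0, 0, 0],
    [0, 0, 0],
    [0, 0, 0],
    [0, 0, 0],
    [0, 0, 0],
    [0, 0, 0],
  ],
  hand=[-1, -1, -1, -1, -1, -1, 1, 1, 1, 1, 1, 1],
)

```text
clock: 26.38
position: [557.2, 21.7, 84.2]
ee_rot: [1.0, -0.005, 0.0, -0.0]
contact_force: [-1.7, 0.7, 7.0]
gripper_width: 12.4
grasp_force: 25.5
```

Run:
```python
from h import *
go(557,21.6,84,-90.5); s=arm.read_state(); print(s["gripper_width"],s["grasp_force"],s["wrist_torque"])
```

```text
yaw now -0.5 tilt 0.05 pos [557.2  21.7  84.2] shift [-0.01  0.01  0.01] F [-1.7  0.7  7. ] j [ 0.33  0.42 -0.35  0.   -0.8   1.23]
turn az deg 90.0 units 15.0
12.422103360223284 25.456734895706177 [ 0.14980998  0.19747349 -0.08923509]
```

Call:
apply_moves(
  delta_rot=[
    [0, 0, 0],
    [0, 0, 0],
  ],
  xyz=[
    [0, 0, 0],
    [0, 0, 0],
  ],
  hand=[1, 1],
)

```text
clock: 26.55
position: [557.2, 21.7, 84.4]
ee_rot: [1.0, -0.005, 0.0, -0.0]
contact_force: [-0.5, 0.5, 4.0]
gripper_width: 12.0
grasp_force: 59.8
```

Call:
apply_moves(
  delta_rot=[
    [0, 0, 0.5],
    [0, 0, 0.8],
    [0, 0, 0.8],
    [0, 0, 0.8],
    [0, 0, 0.8],
    [0, 0, 0.8],
    [0, 0, 0.8],
    [0, 0, 0.8],
    [0, 0, 0.8],
    [0, 0, 0.8],
    [0, 0, 0.8],
    [0, 0, 0.8],
    [0, 0, 0.8],
    [0, 0, 0.8],
    [0, 0, 0.8],
    [0, 0, 0.8],
    [0, 0, 0.8],
    [0, 0, 0.8],
    [0, 0, 0.8],
    [0, 0, 0.4],
  ],
  xyz=[
    [0, 0, 0],
    [0, 0, 0],
    [0, 0, 0],
    [0, 0, 0],
    [0, 0, 0],
    [0, 0, 0],
    [0, 0, 0],
    [0, 0, 0],
    [0, 0, 0],
    [0, 0, 0],
    [0, 0, 0],
    [0, 0, 0],
    [0, 0, 0],
    [0, 0, 0],
    [0, 0, 0],
    [0, 0, 0],
    [0, 0, 0],
    [0, 0, 0],
    [0, 0, 0],
    [0, 0, 0],
  ],
  hand=[1, 1, 1, 1, 1, 1, 1, 1, 1, 1, 1, 1, 1, 1, 1, 1, 1, 1, 1, 1],
)

```text
clock: 28.22
position: [556.2, 21.4, 84.4]
ee_rot: [-0.692, 0.722, 0.0, -0.001]
contact_force: [-5.2, 4.0, 6.8]
gripper_width: 12.1
grasp_force: 60.8
```

Call:
apply_moves(
  delta_rot=[
    [0, 0, 0],
    [0, 0, 0],
    [0, 0, 0],
  ],
  xyz=[
    [0, 0, 0],
    [0, 0, 0],
    [0, 0, 0],
  ],
  hand=[1, 1, 1],
)

```text
clock: 28.47
position: [556.1, 21.6, 84.4]
ee_rot: [-0.693, 0.721, 0.0, -0.001]
contact_force: [-3.3, 1.3, 5.4]
gripper_width: 11.8
grasp_force: 60.3
```

Run:
```python
from h import *
go(557,21.6,84,-90.5); s=arm.read_state(); print(s["gripper_width"],s["grasp_force"],s["wrist_torque"])
```

```text
yaw now -92.3 tilt 0.10 pos [556.1  21.6  84.4] shift [ 0.   -0.04  0.02] F [-3.3  1.3  5.4] j [ 0.33  0.42 -0.35 -0.   -0.8  -0.37]
turn az deg -1.8 units -0.29
11.77810136218444 60.33843755722046 [0.26802899 1.00867985 0.17143995]
```

Call:
apply_moves(
  delta_rot=[
    [0, 0, 0],
    [0, 0, 0],
    [0, 0, 0],
    [0, 0, 0],
    [0, 0, 0],
    [0, 0, 0],
    [0, 0, 0],
    [0, 0, 0],
    [0, 0, 0],
    [0, 0, 0],
    [0, 0, 0],
  ],
  xyz=[
    [0, 0, 0],
    [0, 0, 0],
    [0, 0, 0],
    [0, 0, 0],
    [0, 0, -0.4],
    [0, 0, -0.8],
    [0, 0, -0.9],
    [0, 0, -0.9],
    [0, 0, -0.9],
    [0, 0, 0],
    [0, 0, 0],
  ],
  hand=[-1, -1, -1, -1, -1, -1, -1, -1, -1, -1, -1],
)

```text
clock: 29.38
position: [557.9, 21.9, 183.5]
ee_rot: [-0.693, 0.721, -0.001, 0.002]
contact_force: [-1.8, 0.4, -0.4]
gripper_width: 85.3
grasp_force: 0.0
```

```bash
python3 chk.py; ls pics
```

```text
5494 z 77.2 centre [555.9  22.5] size [55.8 72.1] long axis deg -2.0
1771 z 109.6 centre [555.9  22.2] size [63. 13.] long axis deg 88.1
board x [566.85564918 593.74464523 598.1122785 ]
yaw now -92.3 tilt 0.07 pos [557.   21.7 182. ] shift [0.01 0.01 3.6 ] F [ 0.1 -1.3 -0.4] j [ 0.33  0.31 -0.23 -0.   -1.02 -0.37]
turn az deg -91.8 units -15.31
a.png
b.png
c.png
chk2533.png
chk2938.png
d.png
e.png
f.png
g.png
h.png
i.png
side0.png
top0.png
```

Call:
apply_moves(
  delta_rot=[
    [0, 0, -0.9],
    [0, 0, -0.9],
    [0, 0, -0.9],
    [0, 0, -0.9],
    [0, 0, -0.9],
    [0, 0, -0.9],
    [0, 0, -0.9],
    [0, 0, -0.9],
    [0, 0, -0.9],
    [0, 0, -0.9],
    [0, 0, -0.9],
    [0, 0, -0.9],
    [0, 0, -0.9],
    [0, 0, -0.9],
    [0, 0, -0.9],
    [0, 0, -0.9],
    [0, 0, -0.9],
    [0, 0, 0],
    [0, 0, 0],
  ],
  xyz=[
    [0, 0, 0],
    [0, 0, 0],
    [0, 0, 0],
    [0, 0, 0],
    [0, 0, 0],
    [0, 0, 0],
    [0, 0, 0],
    [0, 0, 0],
    [0, 0, 0],
    [0, 0, 0],
    [0, 0, 0],
    [0, 0, 0],
    [0, 0, 0],
    [0, 0, 0.4],
    [0, 0, 0.4],
    [0, 0, 0.4],
    [0, 0, 0.4],
    [0, 0, 0],
    [0, 0, 0],
  ],
  hand=[-1, -1, -1, -1, -1, -1, -1, -1, -1, -1, -1, -1, -1, -1, -1, -1, -1, -1, -1],
)

```text
clock: 31.02
position: [556.2, 21.4, 140.1]
ee_rot: [1.0, -0.006, -0.002, 0.001]
contact_force: [0.1, 0.0, 1.0]
gripper_width: 85.2
grasp_force: 0.0
```

```bash
python3 chk.py
```

```text
6916 z 77.2 centre [556.1  22.2] size [56.2 72.1] long axis deg -1.8
2995 z 109.5 centre [556.7  22. ] size [63.9 12.8] long axis deg 88.3
board x [591.24606644 592.84939662 594.76685435]
yaw now -0.6 tilt 0.07 pos [556.9  21.6 140.9] shift [-0.   -0.    1.96] F [-0.9  0.   0.6] j [ 0.33  0.35 -0.29  0.   -0.93  1.23]
turn az deg -0.1 units -0.02
```

```bash
python3 -c "
from bench import arm
print(arm.job_done())"
```

```text
the job is handed in; nothing more can be done
None
```

The job is handed in at about 31 s of the 69 s allowed, but no verdict came back. By my measurements the dial sits four clicks clockwise of its start, and the back stop is in the slot within about 1 mm of the board's edge, let go, with the T-handle turned the full quarter turn. I did not go near the tin, basket or scissors.

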